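# Check the glue syringes before the glue-up

## Task

Before the glue-up, push the plunger of each glue syringe in the pigeonhole rack all the way home with light pressure. If one sticks, do not force it: draw that syringe out of the rack and put it back in its own bay turned end for end, slid right in and lying flat, with the thumb rest at the back and the nozzle sticking out of the open front, so that nobody picks it up. Leave the good syringes in their bays and the things around the rack where they are.

Things in the scene. Friction and masses are not known exactly. Their poses are not given: they have to be found in the camera images.
- rack: fixed plywood pigeonhole rack, 117 mm deep (x), 228 mm wide (y), 48 mm high; spare dowels on its roof stay below 58 mm. Origin under its centre on the bench; x points to its closed back, the open front edge lies at x = -58.5 mm. Three bays at y = -70, 0, +70 mm. A 12 mm roof covers the rear 60 mm of the bays, its underside 36 mm above the bench; their front 45 mm are open on top
- bay_0 (a point): bench-level middle of the mouth (front edge) of the bay at y = -70 mm. A bay is 52 mm wide between 18 mm thick uprights 36 mm high, and 105 mm deep to the back board; it has no floor: the syringes lie on the bench
- bay_1 (a point): the same for the middle bay
- bay_2 (a point): the same for the bay at y = +70 mm
- syringe_a: plastic glue syringe, 65 g, lying in a bay, plunger out of the front. Origin on the axis at mid-barrel, 13 mm above the bench; +x to the nozzle (the back). Clear barrel 26 mm diameter, x = -47 to +47 mm; nozzle up to 10 mm thick, to x = +65 mm; white finger flange 44 mm wide, 26 mm high, at x = -51 to -47 mm, keeps it from rolling
- plunger_a (a joint): its plunger's travel, m: 0 drawn out, 0.062 home; starts at 0 to 0.014. Cross-ribbed stem 18 mm wide and high on the axis; round thumb rest 24 mm diameter, 4 mm thick, outer face at x = -119 mm + travel in the syringe's frame. Stays where left. A free plunger runs under 3 to 5 N and stops hard when home; a sticking one does not budge at 30 N (only brute force over 60 N would move it)
- nozzle_a (a point): tip of the nozzle of syringe_a, 65 mm from its origin
- syringe_b: another syringe, like syringe_a in size and look
- plunger_b (a joint): the same for syringe_b
- nozzle_b (a point): tip of the nozzle of syringe_b, 65 mm from its origin
- syringe_c: another syringe, like syringe_a in size and look
- plunger_c (a joint): the same for syringe_c
- nozzle_c (a point): tip of the nozzle of syringe_c, 65 mm from its origin
- glue_bottle: white glue bottle, 62 mm diameter, 170 mm tall, upright beside the rack; bystander. Origin under its centre
- glue_brush: flat glue brush, 190 mm long, 42 mm wide, lying beside the rack; bystander. Origin under its middle
- rail_offcut: pale wood rail offcut 170 x 45 x 24 mm with three small holes, lying beside the syringes' front; bystander. Origin under its middle
- dowel_tin: open steel tin, 68 mm diameter, 85 mm tall, standing beside the rack; bystander. Origin under its centre
- screwdriver: screwdriver with wooden handle, 190 mm long, 26 mm thick, lying beside the offcut; bystander. Origin under its middle
Mind the look-alikes: they are no part of the job. Leave any black or orange look-alike of the syringe_b alone.

How it is judged:
At the end, for the whole second after the job is handed in: Two syringes run: pushed in at least 57 of 62 mm, within 25 mm of their start. The one that sticks (not past 28 mm) lies at rest on the bench, turned round in its bay: aligned to 0.15 rad, barrel middle at most 35 mm and nozzle tip 45 to 95 mm in front of the rack's front edge (((value of joint plunger_a below 0.028 m and x of nozzle_a in the frame of rack between -0.1535 and -0.1035 m and x of syringe_a in the frame of rack above -0.0935 m and y of syringe_a in the frame of rack between -0.09 and 0.09 m and angle between the x axis of syringe_a and the x axis of rack, either way round below 0.15 rad and height (world z) of syringe_a between 0.008 and 0.02 m and linear speed of syringe_a below 0.02 m/s and value of joint each of plunger_b, plunger_c above 0.057 m and distance of each of syringe_b, syringe_c from where it was at the start of the episode below 0.025 m) or (value of joint plunger_b below 0.028 m and x of nozzle_b in the frame of rack between -0.1535 and -0.1035 m and x of syringe_b in the frame of rack above -0.0935 m and y of syringe_b in the frame of rack between -0.09 and 0.09 m and angle between the x axis of syringe_b and the x axis of rack, either way round below 0.15 rad and height (world z) of syringe_b between 0.008 and 0.02 m and linear speed of syringe_b below 0.02 m/s and value of joint each of plunger_a, plunger_c above 0.057 m and distance of each of syringe_a, syringe_c from where it was at the start of the episode below 0.025 m) or (value of joint plunger_c below 0.028 m and x of nozzle_c in the frame of rack between -0.1535 and -0.1035 m and x of syringe_c in the frame of rack above -0.0935 m and y of syringe_c in the frame of rack between -0.09 and 0.09 m and angle between the x axis of syringe_c and the x axis of rack, either way round below 0.15 rad and height (world z) of syringe_c between 0.008 and 0.02 m and linear speed of syringe_c below 0.02 m/s and value of joint each of plunger_a, plunger_b above 0.057 m and distance of each of syringe_a, syringe_b from where it was at the start of the episode below 0.025 m))); the robot touches nothing.
It fails at once if one of the things around the rack is displaced by more than 40 mm (distance of any of glue_bottle, glue_brush, rail_offcut, dowel_tin, screwdriver from where it was at the start of the episode above 0.04 m).
It also fails if it takes over 69 s, if anything falls off the work surface, if the arm or the gripper's body presses on something with over 40 N, if the wrist force passes 120 N, or if a joint passes its speed limit or range.

## Robot

A 7-joint arm with a two-finger parallel gripper is mounted at the origin on the work surface. World frame = base frame: x ahead of the robot, y to its left, z up, the work surface at z = 0. Lengths are in m, angles in rad, forces in N, time in s.
With the tool pointing down it reaches from about 0.4 to 0.85 m from the base axis. Payload 10.4 kg.
Tool frame: the origin (TCP) lies at the very end of the fingers, on their centre line; the grasp point (between the pads) lies 19 mm behind it; z points along the fingers, y is the line along which they close (so a half turn about z gives the same grasp; the last joint's range is limited). The gripper opens to 87 mm and grips with 3 to 60 N. Pads are 19 mm wide; open, the fingers measure 117 mm over their backs; the gripper's body (75 mm by 190 mm) begins 51 mm behind the grasp point.
Start: joints at [-1.204, 0.332, -0.065, 1.46, 0.022, 1.35, -0.088], TCP at [0.237, 0.578, 0.223] pointing down, gripper open.
Joint ranges: [-2.6, 2.6], [-0.5, 2.12], [-1.47, 1.34], [0.16, 2.42], [-1.27, 4.41], [0.06, 2.06], [-2.6, 2.6]. Speed limits (rad/s): [2.22, 2.22, 2.79, 2.79, 3.14, 3.14, 3.14].

## Interface

Orientations are given as a unit quaternion [w, x, y, z].
In Python, from workcell import manip gives the robot as it stands.
- The arm moves only by the tool move_arm, never from a script. Its argument "moves" is a list of rows, each a list of 5 numbers: the shift along the tool's x, y, z in cm, then the turn about the tool's z in rad, then the closure, from 0 (fully open) to 1 (shut). In form: [[dx, dy, dz, spin, jaw], ...]. A call has 1 to 10 rows; each row shifts and turns the commanded pose from where the row before left it, along the tool's axes as they then stand; what a row does not reach is not made up. A row lasts 1/12 s, in which the tool goes at most 41.7 mm and 7.16 degrees, less where a joint would pass 70% of its speed; a pose out of reach is approached as far as the arm can. A call with a gripper value outside its range is refused whole. The fingers move at their own pace and stop on an object; "squeeze" is the grip in N (left out, the last holds). Time passes only in rows, so rows that do not move let the fingers close. It gives the time, the measured TCP pose, the force, the opening and the grip force at its end, in the units of the state.
- manip.observe(): the state, without advancing time (a new reading comes with each control period).
- manip.snapshot(name): name is "scene" or "side" or "wrist"; returns a dict with "frame" (400x640x3 uint8, red, green, blue), "fx", "fy", "cx", "cy" (pixels), "dist_coeffs" ([k1, k2, p1, p2, k3] as OpenCV has them; the pictures are not rectified), "T" (4x4, takes a point from camera to world coordinates). Camera axes: x right, y up, looking along -z (the intrinsics and any distortion apply to the point x, -y, -z); pixel columns grow to the right and rows downward; lengths in m; the calibration is good to about 2 mm. A picture is of the moment at which its call begins. There is no depth.
- manip.hand_in(): hands the job in; it is judged then, once.
The state is a dict: "t": time; "joint_positions": joint angles; "qvel": joint speeds; "tau": joint torques, N m; "position": TCP position; "eef_rot": TCP orientation; "force": force on the tool from outside, world axes, zero at the start; "moment": the same for the moment, N m; "width": opening from 0.0 (shut) to 1.0 (fully open); "gripper_force": force on a finger pad.
Only numpy, scipy, OpenCV 4.12 (cv2) and the standard library are available. Lean on these libraries where they do the work, as an engineer would, in place of code of your own. Each camera call takes 0.05 s, during which the arm holds its last target. There are 200 camera calls.

## Working session

There is one attempt and no reset: what is moved stays moved. The work goes in short steps, Python scripts to look and compute and a tool call to move; the robot and the scene stay as the last step left them, time stands still between calls to the robot, and variables do not carry over. Pictures are saved under pics/ and viewed, at most 10 in all, crops included, and the job is handed in when it is done.

Besides the shell and the picture viewer there is one more tool, called after "Call:" by a JSON object that holds its "name" and its "arguments", one argument or row to a line. move_arm: Moves the arm, as the interface text tells. Its arguments: {"type":"object","properties":{"moves":{"type":"array"},"squeeze":{"type":"number"}},"required":["moves"]}

```bash
mkdir -p pics; cat > h.py <<'E'
import numpy as np, cv2
from workcell import manip
def snap(n,f):
    s=manip.snapshot(n); cv2.imwrite(f'pics/{f}.png',s['frame'][:,:,::-1]); np.savez(f'pics/{f}.npz',**{k:np.array(v) for k,v in s.items()}); return s
def K(s): return np.array([[s['fx'],0,s['cx']],[0,s['fy'],s['cy']],[0,0,1]],float)
def px2w(s,px,z):
    p=cv2.undistortPoints(np.array(px,float).reshape(-1,1,2),K(s),np.array(s['dist_coeffs'],float)).reshape(-1,2)
    z=np.broadcast_to(z,len(p)); T=np.array(s['T']); d=np.c_[p[:,0],-p[:,1],-np.ones(len(p))]@T[:3,:3].T
    return T[:3,3]+d*((z-T[2,3])/d[:,2])[:,None]
def w2px(s,P):
    T=np.array(s['T']); c=(np.array(P,float)-T[:3,3])@T[:3,:3]
    return cv2.projectPoints(c*[1,-1,-1],np.zeros(3),np.zeros(3),K(s),np.array(s['dist_coeffs'],float))[0].reshape(-1,2)
E
python3 - <<'E'
from h import *
a=snap('scene','s0');b=snap('side','d0')
for s in(a,b):print(np.round(s['T'],3).tolist(),s['fx'],s['dist_coeffs'])
o=manip.observe();print(o)
E
```

```text
[[-0.837, -0.374, 0.4, 0.902], [0.548, -0.558, 0.623, 0.567], [-0.01, 0.741, 0.672, 0.602], [0.0, 0.0, 0.0, 1.0]] 385.5065953150725 [-0.04935755  0.          0.          0.          0.        ]
[[-0.998, 0.052, -0.043, 0.506], [-0.063, -0.518, 0.853, 0.874], [0.022, 0.854, 0.52, 0.576], [0.0, 0.0, 0.0, 1.0]] 418.6980144540772 [0.02633697 0.         0.         0.         0.        ]
{'t': 0.1, 'joint_positions': array([-1.20359044,  0.33278651, -0.06471314,  1.46086314,  0.02161553,
        1.34993061, -0.08850777]), 'qvel': array([-0.00013699, -0.00105234, -0.00117373, -0.00402722,  0.00021683,
       -0.00078563,  0.00121746]), 'tau': array([ 1.58676739e-03, -6.24539995e+01,  2.44378980e-02, -3.90719426e+01,
       -6.14538300e-02,  3.64887679e-02,  7.77297510e-05]), 'position': array([0.23737072, 0.57778047, 0.22184462]), 'eef_rot': array([-8.98740408e-05,  1.93657830e-01,  9.81068921e-01, -6.39461003e-04]), 'force': array([-0.74740167, -1.22682522,  0.17333222]), 'moment': array([-0.00870465, -0.00893911, -0.00347825]), 'gripper_force': 0.0, 'width': 1.001957406310082}
```

View pics/s0.png

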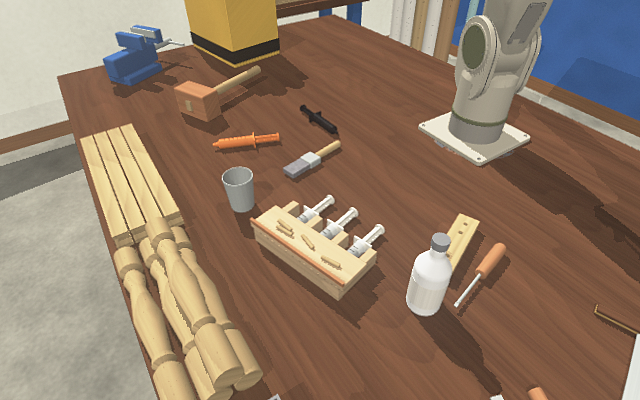

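View pics/d0.png

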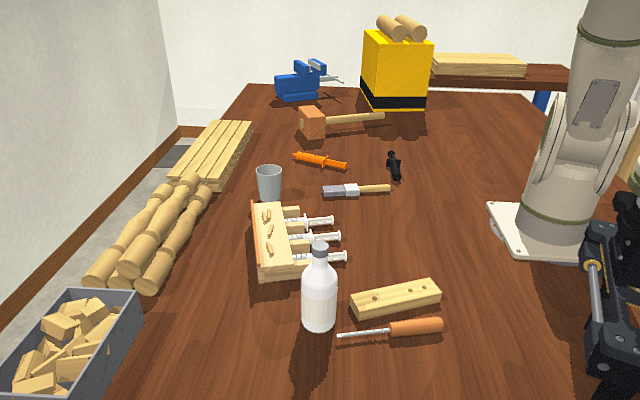

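The scene view shows the rack around (315,248), with three white syringes whose thumb rests are near (327,202), (351,216) and (377,233). The side view has them at (330,220), (337,237) and (344,257). The orange (247,142) and black (318,118) look-alikes lie outside the rack, so I leave them alone. One enlarged crop of both views will confirm this.

```bash
python3 - <<'E'
from h import *
a=cv2.imread('pics/s0.png')[180:300,240:400];b=cv2.imread('pics/d0.png')[190:290,240:360]
a=cv2.resize(a,(800,600),interpolation=cv2.INTER_CUBIC);a=cv2.resize(a,(780,585)); 
b=cv2.resize(b,None,fx=4,fy=4,interpolation=cv2.INTER_CUBIC)
a=cv2.resize(cv2.imread('pics/s0.png')[180:300,240:400],None,fx=2.0,fy=2.0) if 0 else a
cv2.imwrite('pics/c1.png',cv2.resize(cv2.imread('pics/s0.png')[180:300,240:400],None,fx=5,fy=5,interpolation=cv2.INTER_CUBIC))
cv2.imwrite('pics/c2.png',cv2.resize(cv2.imread('pics/d0.png')[190:290,240:360],None,fx=6,fy=6,interpolation=cv2.INTER_CUBIC))
E
```

```text
(no output)
```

View pics/c1.png

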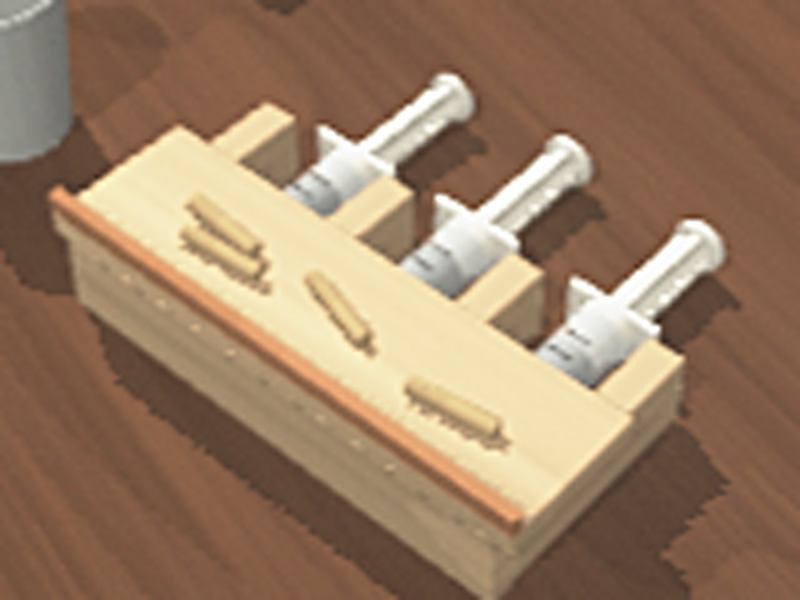

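View pics/c2.png

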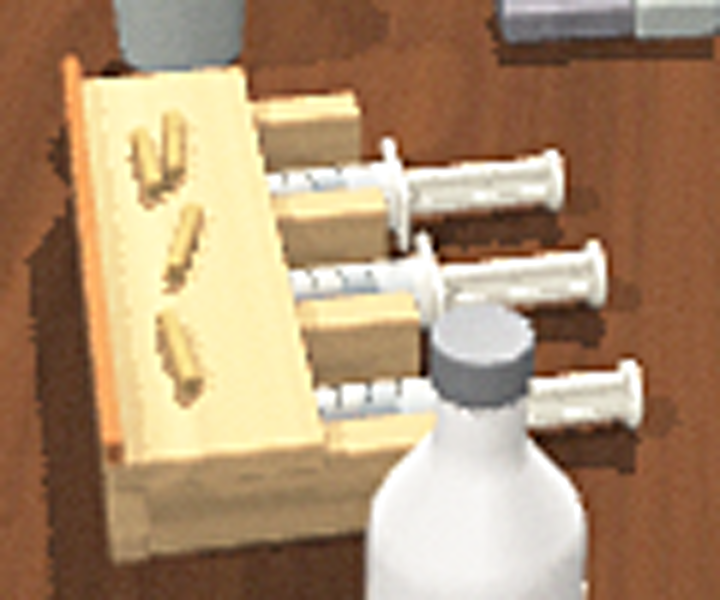

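```bash
cat > fit.py <<'E'
from h import *
from scipy.optimize import least_squares
L=lambda f:{k:v for k,v in np.load(f'pics/{f}.npz').items()}
a,b=L('s0'),L('d0')
A=np.array([[180,127],[632,412],[684,358],[268,103],[296,120],[490,598]])/5+[240,180]
PA=np.array([[-1.5,-114,48],[-1.5,114,48],[-58.5,114,36],[-58.5,-114,36],[-58.5,-96,36],[58.5,114,0]])/1e3
B=np.array([[243,70],[322,445],[357,93],[118,562]])/6+[240,190]
PB=np.array([[-1.5,-114,48],[-1.5,114,48],[-58.5,-114,36],[58.5,114,0]])/1e3
def tr(p,P):
    c,s=np.cos(p[2]),np.sin(p[2]);R=np.array([[c,-s,0],[s,c,0],[0,0,1]]);return P@R.T+[p[0],p[1],0]
f=lambda p:np.r_[(w2px(a,tr(p,PA))-A).ravel(),(w2px(b,tr(p,PB))-B).ravel()]
best=min((least_squares(f,[.6,.0,t]) for t in(-2,-1,0,1,2)),key=lambda r:r.cost)
p=best.x;print('rack',p,np.round(best.fun.reshape(-1,2),1).tolist())
ta=px2w(a,np.array([[456,98],[575,163],[705,248]])/5+[240,180],.013)
tb=px2w(b,np.array([[556,180],[600,272],[633,393]])/6+[240,190],.013)
inv=lambda P:(P-[p[0],p[1],0])@np.array([[np.cos(p[2]),-np.sin(p[2]),0],[np.sin(p[2]),np.cos(p[2]),0],[0,0,1]])
print(np.round(ta,3),np.round(tb,3),np.round(inv(ta),3),np.round(inv(tb),3))
print('offcut',np.round(px2w(b,[[351,297],[433,280],[441,298],[364,320]],.024),3).tolist())
print('bottle',np.round(px2w(a,[[425,305]],.0),3).tolist(),'brush',np.round(px2w(a,[[285,170],[340,145]],0.01),3).tolist(),'tin',np.round(px2w(a,[[241,205]],0.0),3).tolist(),'drv',px2w(a,[[457,303],[500,246]],.013).round(3).tolist())
np.save('rack.npy',p)
E
python3 fit.py
```

```text
rack [0.62582162 0.12147866 0.26452912] [[-0.2, 2.2], [-4.4, 0.6], [2.6, -2.0], [1.3, -2.2], [1.5, -2.0], [2.5, -0.6], [-3.3, 1.7], [-3.4, -1.8], [0.9, 0.1], [1.3, 0.8]]
[[0.519 0.023 0.013]
 [0.5   0.088 0.013]
 [0.486 0.161 0.013]] [[0.518 0.018 0.013]
 [0.498 0.081 0.013]
 [0.485 0.155 0.013]] [[-0.128 -0.067  0.013]
 [-0.13   0.001  0.013]
 [-0.125  0.075  0.013]] [[-0.131 -0.072  0.013]
 [-0.134 -0.006  0.013]
 [-0.127  0.069  0.013]]
offcut [[0.473, 0.292, 0.024], [0.312, 0.23, 0.024], [0.306, 0.28, 0.024], [0.451, 0.347, 0.024]]
bottle [[0.533, 0.342, 0.0]] brush [[0.551, -0.138, 0.01], [0.369, -0.153, 0.01]] tin [[0.696, -0.09, 0.0]] drv [[0.491, 0.376, 0.013], [0.314, 0.333, 0.013]]
```

```bash
sed -i 's/-1\.5,/-13.5,/g' fit.py; python3 fit.py | head -8
cat > go.py <<'E'
import sys
from h import *
from scipy.spatial.transform import Rotation as R
p=np.load('rack.npy')
def st():
    o=manip.observe();q=o['eef_rot'];r=R.from_quat([q[1],q[2],q[3],q[0]]).as_matrix()
    yaw=np.arctan2(r[1,0],r[0,0]);c,s=np.cos(p[2]),np.sin(p[2]);Rz=np.array([[c,-s,0],[s,c,0],[0,0,1]])
    loc=(o['position']-[p[0],p[1],0])@Rz
    return o,r,yaw,loc,Rz
if __name__=='__main__':
    o,r,yaw,loc,Rz=st();print('t',o['t'],'rackpos mm',(loc*1e3).round(1),'yaw-rack deg',np.degrees((yaw-p[2]+np.pi)%(2*np.pi)-np.pi).round(2),'j7',o['joint_positions'][6].round(2),'w',round(o['width'],3))
    if len(sys.argv)>1:
        tgt=np.array([float(v) for v in sys.argv[1:4]])/1e3; yr=p[2]+np.radians(float(sys.argv[4]))
        d=(yr-yaw+np.pi)%(2*np.pi)-np.pi; T=R.from_euler('z',d).as_matrix()@r
        print('spin',-d,'then cm',(((Rz@(tgt-loc))@T)*100).round(2))
E
python3 go.py -170 -70 120 180
```

```text
rack [0.63062832 0.12284665 0.26403221] [[2.3, 0.5], [-2.1, -1.6], [1.1, -0.5], [-0.2, -1.1], [0.0, -0.9], [0.8, 1.2], [-0.4, 1.5], [0.1, -2.2], [-1.1, 0.3], [-1.3, 1.1]]
[[0.519 0.023 0.013]
 [0.5   0.088 0.013]
 [0.486 0.161 0.013]] [[0.518 0.018 0.013]
 [0.498 0.081 0.013]
 [0.485 0.155 0.013]] [[-0.133 -0.067  0.013]
 [-0.135  0.001  0.013]
 [-0.13   0.074  0.013]] [[-0.136 -0.072  0.013]
t 0.1 rackpos mm [-260.9  541.8  221.8] yaw-rack deg 142.54 j7 -0.09 w 1.002
spin -0.6538106431258077 then cm [ -9.09 -61.17  10.26]
```

Call:
{"name": "move_arm", "arguments": {
  "moves": [
    [0,0,0,-0.109,1],
    [0,0,0,-0.109,1],
    [0,0,0,-0.109,1],
    [0,0,0,-0.109,1],
    [0,0,0,-0.109,1],
    [0,0,0,-0.109,1],
    [-0.7,-3.8,0,0,1],
    [-0.7,-3.8,0,0,1],
    [-0.7,-3.8,0,0,1],
    [-0.7,-3.8,0,0,1]
  ],
  "squeeze": 10
}}

```text
t: 0.93
position: [0.3046, 0.4369, 0.222]
eef_rot: [-0.0, -0.132, 0.991, -0.0]
force: [-0.1, 0.3, 0.4]
width: 0.326
gripper_force: 0.0
```

Call:
{"name": "move_arm", "arguments": {
  "moves": [
    [-0.7,-3.8,0,0,1],
    [-0.7,-3.8,0,0,1],
    [-0.7,-3.8,0,0,1],
    [-0.7,-3.8,0,0,1],
    [-0.7,-3.8,0,0,1],
    [-0.7,-3.8,0,0,1],
    [-0.7,-3.8,0,0,1],
    [-0.7,-3.8,0,0,1],
    [0,-1.6,0,0,1],
    [0,0,0,0,1]
  ]
}}

```text
t: 1.77
position: [0.443, 0.14, 0.2224]
eef_rot: [-0.0, -0.128, 0.992, -0.0]
force: [0.2, 0.5, -0.6]
width: 0.006
gripper_force: 0.0
```

```bash
python3 - <<'E'
from h import *
snap('wrist','w0')
E
python3 go.py -170 72 8 180
```

```text
t 1.8167 rackpos mm [-176.8   68.3  222.4] yaw-rack deg 179.79 j7 1.42 w 0.003
spin -0.0036623489297937795 then cm [-0.68  0.37 21.44]
```

View pics/w0.png

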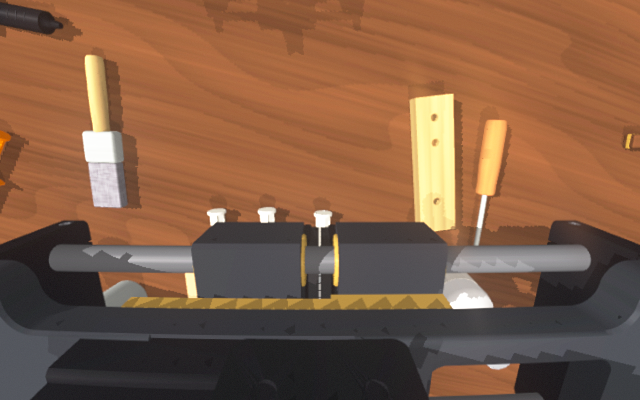

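The wrist view shows the thumb rests at (217,214), (267,213) and (322,218). The offcut, brush and screwdriver are all clear of the working area.

```bash
python3 - <<'E'
from h import *
from go import p,st
s={k:v for k,v in np.load('pics/w0.npz').items()}
_,_,_,_,Rz=st()
print(((px2w(s,[[217,211],[267,210],[322,213]],.02)-[p[0],p[1],0])@Rz*1e3).round(1))
E
```

```text
[[-134.6  -67.9   20. ]
 [-135.6   -2.2   20. ]
 [-131.1   69.2   20. ]]
```

Call:
{"name": "move_arm", "arguments": {
  "moves": [
    [0,-0.1,4,0,1],
    [0,0,4,0,1],
    [0,0,4,0,1],
    [0,0,4,0,1],
    [0,0,3.2,0,1],
    [0,0,2.0,0,1],
    [-1.0,0,0,0,1],
    [-1.0,0,0,0,1],
    [-1.0,0,0,0,1],
    [0,0,0,0,1]
  ]
}}

```text
t: 2.65
position: [0.4747, 0.1531, 0.0126]
eef_rot: [0.002, -0.132, 0.991, 0.001]
force: [-0.7, 0.3, -0.1]
width: 0.002
gripper_force: 0.0
```

```bash
python3 go.py -85 70 10 180
```

```text
t 2.65 rackpos mm [-142.7   69.9   12.6] yaw-rack deg -179.96 j7 1.5 w 0.002
spin 0.0007065209844370202 then cm [-5.77  0.01  0.29]
```

Call:
{"name": "move_arm", "arguments": {
  "moves": [
    [-0.3,0,0,0,1],
    [-0.3,0,0,0,1],
    [-0.3,0,0,0,1],
    [-0.3,0,0,0,1]
  ]
}}

```text
t: 2.98
position: [0.4825, 0.1545, 0.0108]
eef_rot: [-0.0, -0.132, 0.991, 0.0]
force: [-3.1, -0.7, 1.6]
width: 0.007
gripper_force: 1.4
```

Call:
{"name": "move_arm", "arguments": {
  "moves": [
    [-0.2,0,0,0,1],
    [-0.2,0,0,0,1],
    [-0.2,0,0,0,1],
    [-0.2,0,0,0,1]
  ]
}}

```text
t: 3.32
position: [0.4904, 0.1565, 0.0105]
eef_rot: [-0.0, -0.132, 0.991, 0.0]
force: [-2.1, -1.2, 1.5]
width: 0.003
gripper_force: 1.4
```

Call:
{"name": "move_arm", "arguments": {
  "moves": [
    [-0.4,0,0,0,1],
    [-0.4,0,0,0,1],
    [-0.4,0,0,0,1],
    [-0.4,0,0,0,1],
    [-0.4,0,0,0,1],
    [-0.4,0,0,0,1],
    [-0.4,0,0,0,1]
  ]
}}

```text
t: 3.9
position: [0.5179, 0.1639, 0.0105]
eef_rot: [0.0, -0.132, 0.991, -0.0]
force: [-3.0, -2.5, 2.4]
width: 0.008
gripper_force: 1.4
```

```bash
python3 go.py -85 70 10 180
```

```text
t 3.9 rackpos mm [-98.1  69.   10.5] yaw-rack deg -180.0 j7 1.53 w 0.008
spin 5.9901984368337935e-05 then cm [-1.31  0.1   0.05]
```

Call:
{"name": "move_arm", "arguments": {
  "moves": [
    [-0.2,0,0,0,1],
    [-0.2,0,0,0,1],
    [-0.2,0,0,0,1],
    [-0.2,0,0,0,1],
    [-0.15,0,0,0,1]
  ]
}}

```text
t: 4.32
position: [0.5267, 0.1664, 0.0105]
eef_rot: [-0.0, -0.132, 0.991, 0.0]
force: [-2.6, -2.6, 1.2]
width: 0.005
gripper_force: 1.3
```

Call:
{"name": "move_arm", "arguments": {
  "moves": [
    [-0.1,0,0,0,1],
    [-0.1,0,0,0,1],
    [-0.1,0,0,0,1]
  ]
}}

```text
t: 4.57
position: [0.5293, 0.1671, 0.0105]
eef_rot: [-0.0, -0.132, 0.991, 0.0]
force: [-6.7, -2.6, 2.1]
width: 0.004
gripper_force: 3.6
```

Call:
{"name": "move_arm", "arguments": {
  "moves": [
    [-0.1,0,0,0,1],
    [-0.1,0,0,0,1]
  ]
}}

```text
t: 4.73
position: [0.5294, 0.1671, 0.01]
eef_rot: [-0.002, -0.132, 0.991, -0.0]
force: [-12.0, -4.2, 8.8]
width: 0.004
gripper_force: 6.9
```

```bash
python3 go.py -85 70 10 180
```

```text
t 4.7333 rackpos mm [-86.1  69.2  10. ] yaw-rack deg -179.99 j7 1.53 w 0.004
spin 0.00012244505835745656 then cm [-0.11  0.08  0.  ]
```

Call:
{"name": "move_arm", "arguments": {
  "moves": [
    [1,0,0,0,1],
    [3,0,0,0,1],
    [3,0,0,0,1],
    [0,-3.6,0,0,1],
    [0,-3.5,0,0,1],
    [0,0,0,0,1],
    [-0.3,0,0,0,1],
    [-0.3,0,0,0,1],
    [-0.3,0,0,0,1],
    [-0.3,0,0,0,1]
  ]
}}

```text
t: 5.57
position: [0.4914, 0.0846, 0.0097]
eef_rot: [-0.003, -0.133, 0.991, -0.0]
force: [-19.6, -3.8, 12.3]
width: 0.01
gripper_force: 10.2
```

Call:
{"name": "move_arm", "arguments": {
  "moves": [
    [-0.2,0,0,0,1],
    [-0.2,0,0,0,1],
    [-0.2,0,0,0,1]
  ]
}}

```text
t: 5.82
position: [0.4917, 0.0846, 0.0089]
eef_rot: [-0.009, -0.132, 0.991, -0.0]
force: [-43.4, -10.1, 39.6]
width: 0.004
gripper_force: 22.5
```

```bash
python3 go.py -85 -2 10 180
```

```text
t 5.8167 rackpos mm [-144.1   -0.6    8.9] yaw-rack deg -179.93 j7 1.66 w 0.004
spin 0.0012592394099542048 then cm [-5.91 -0.14 -0.22]
```

Bay 1 sticks: the force climbed to about 43 N with no motion. I'm backing off and moving on to bay 0.

Call:
{"name": "move_arm", "arguments": {
  "moves": [
    [1,0,0,0,1],
    [1.2,0,0,0,1],
    [0,-3.4,0,0,1],
    [0,-3.3,0,0,1],
    [0,0,0,0,1],
    [-0.3,0,0,0,1],
    [-0.3,0,0,0,1],
    [-0.3,0,0,0,1]
  ]
}}

```text
t: 6.48
position: [0.5051, 0.0193, 0.0104]
eef_rot: [0.0, -0.133, 0.991, 0.0]
force: [0.4, -0.6, 1.3]
width: 0.007
gripper_force: 0.0
```

```bash
python3 go.py -85 -68 10 180
```

```text
t 6.4833 rackpos mm [-148.2  -67.2   10.4] yaw-rack deg -179.86 j7 1.81 w 0.007
spin 0.0024355246958442933 then cm [-6.32 -0.08  0.05]
```

Call:
{"name": "move_arm", "arguments": {
  "moves": [
    [-0.3,0,0,0,1],
    [-0.3,0,0,0,1],
    [-0.3,0,0,0,1],
    [-0.2,0,0,0,1]
  ]
}}

```text
t: 6.82
position: [0.5152, 0.021, 0.0104]
eef_rot: [-0.0, -0.132, 0.991, 0.0]
force: [-3.6, 0.1, 1.9]
width: 0.005
gripper_force: 1.3
```

Call:
{"name": "move_arm", "arguments": {
  "moves": [
    [-0.2,0,0,0,1],
    [-0.2,0,0,0,1]
  ]
}}

```text
t: 6.98
position: [0.5191, 0.0215, 0.0104]
eef_rot: [-0.0, -0.132, 0.991, 0.0]
force: [-2.3, -0.2, 0.0]
width: 0.008
gripper_force: 1.4
```

Runs freely; on to home.

Call:
{"name": "move_arm", "arguments": {
  "moves": [
    [-0.4,0,0,0,1],
    [-0.4,0,0,0,1],
    [-0.4,0,0,0,1],
    [-0.4,0,0,0,1],
    [-0.4,0,0,0,1],
    [-0.4,0,0,0,1],
    [-0.4,0,0,0,1],
    [-0.4,0,0,0,1],
    [-0.2,0,0,0,1],
    [-0.2,0,0,0,1]
  ]
}}

```text
t: 7.82
position: [0.5542, 0.0308, 0.0105]
eef_rot: [0.0, -0.132, 0.991, 0.0]
force: [-3.1, 0.0, 0.1]
width: 0.004
gripper_force: 1.3
```

```bash
python3 go.py -86 -68 10 180
```

```text
t 7.8167 rackpos mm [-97.8 -68.9  10.5] yaw-rack deg -179.99 j7 1.81 w 0.004
spin 0.00017506762822527833 then cm [-1.18  0.09  0.05]
```

Call:
{"name": "move_arm", "arguments": {
  "moves": [
    [-0.2,0,0,0,1],
    [-0.2,0,0,0,1],
    [-0.2,0,0,0,1],
    [-0.2,0,0,0,1],
    [-0.1,0,0,0,1],
    [-0.1,0,0,0,1]
  ]
}}

```text
t: 8.32
position: [0.5636, 0.0334, 0.0105]
eef_rot: [-0.0, -0.132, 0.991, 0.0]
force: [-2.9, -1.6, 0.7]
width: 0.004
gripper_force: 1.3
```

Call:
{"name": "move_arm", "arguments": {
  "moves": [
    [-0.1,0,0,0,1],
    [-0.1,0,0,0,1],
    [-0.1,0,0,0,1]
  ]
}}

```text
t: 8.57
position: [0.5648, 0.0337, 0.0101]
eef_rot: [-0.002, -0.132, 0.991, -0.0]
force: [-12.4, -1.5, 5.4]
width: 0.009
gripper_force: 6.0
```

```bash
python3 go.py -86 -68 10 180
```

```text
t 8.5667 rackpos mm [-86.8 -68.9  10.1] yaw-rack deg 179.99 j7 1.81 w 0.009
spin -0.00013235453092441674 then cm [-0.08  0.09  0.  ]
```

Call:
{"name": "move_arm", "arguments": {
  "moves": [
    [1,0,0,0,1],
    [1.8,0,-1,0,0.8],
    [0,0,-3,0,0.45],
    [0,1.5,-2,0,0.45],
    [0,3,0,0,0.45],
    [0,2.2,0,0,0.45],
    [0,0,0,0,0.45]
  ]
}}

```text
t: 9.15
position: [0.5218, 0.0971, 0.0715]
eef_rot: [0.001, -0.135, 0.991, 0.001]
force: [0.2, 0.8, -0.2]
width: 0.378
gripper_force: 0.0
```

```bash
python3 go.py -108 -2 6 180; python3 - <<'E'
from h import *
snap('scene','s1');snap('side','d1')
a=cv2.imread('pics/s1.png')[170:300,240:420];b=cv2.imread('pics/d1.png')[185:285,240:380]
cv2.imwrite('pics/c3.png',np.vstack([cv2.resize(a,(400,289)),cv2.resize(b,(400,286))]))
E
```

```text
t 9.15 rackpos mm [-111.7    3.5   71.5] yaw-rack deg -179.67 j7 1.64 w 0.378
spin 0.005824617451787972 then cm [-0.36 -0.57  6.54]
```

View pics/c3.png

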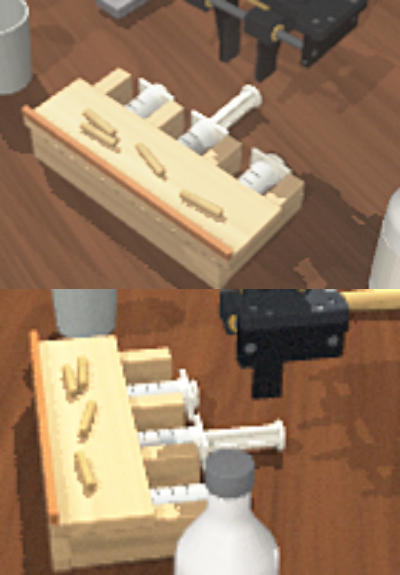

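Both outer plungers are home and the middle one still sticks out at about (255,95) in the upper crop. Next I grip its stem.

Call:
{"name": "move_arm", "arguments": {
  "moves": [
    [0,-0.2,0,0,0.45],
    [0,0,3,0,0.45],
    [0,0,2.4,0,0.45],
    [0,0,1,0,0.45],
    [0,0,0,0,0.45],
    [0,0,0,0,1],
    [0,0,0,0,1],
    [0,0,0,0,1],
    [0,0,0,0,1],
    [0,0,0,0,1]
  ],
  "squeeze": 25
}}

```text
t: 10.08
position: [0.523, 0.0898, 0.0073]
eef_rot: [0.001, -0.132, 0.991, 0.0]
force: [0.0, 1.2, 0.4]
width: 0.259
gripper_force: 0.0
```

```bash
python3 go.py -108 -2 6 180
```

```text
t 10.0833 rackpos mm [-112.5   -3.8    7.3] yaw-rack deg -179.99 j7 1.67 w 0.259
spin 0.00020556268938420885 then cm [-0.45  0.18  0.13]
```

Call:
{"name": "move_arm", "arguments": {
  "moves": [
    [0,0,0,0,1],
    [0,0,0,0,1],
    [0,0,0,0,1],
    [0.5,0,0,0,1],
    [1.5,0,0,0,1],
    [2,0,0,0,1],
    [2,0,0,0,1],
    [1.5,0,0,0,1],
    [0.5,0,0,0,1],
    [0,0,0,0,1]
  ]
}}

```text
t: 10.92
position: [0.4441, 0.0685, 0.0066]
eef_rot: [-0.0, -0.132, 0.991, 0.0]
force: [-1.7, -0.5, 1.8]
width: 0.197
gripper_force: 25.0
```

```bash
python3 go.py -190 -2 110 180
```

```text
t 10.9167 rackpos mm [-194.2   -3.8    6.6] yaw-rack deg -180.0 j7 1.65 w 0.197
spin 3.0768888779064696e-05 then cm [ -0.41   0.19 -10.34]
```

Call:
{"name": "move_arm", "arguments": {
  "moves": [
    [0,0,-0.5,0,1],
    [0,0,-1.5,0,1],
    [0,0,-2.5,0,1],
    [0,0,-3,0,1],
    [0,0,-2,0,1],
    [0,0,-0.5,0.06,1],
    [0,0,0,0.12,1],
    [0,0,0,0.12,1],
    [0,0,0,0.12,1],
    [0,0,0,0.12,1]
  ],
  "squeeze": 45
}}

```text
t: 11.75
position: [0.4459, 0.0689, 0.1069]
eef_rot: [0.0, 0.14, 0.99, -0.0]
force: [0.1, 0.1, -0.5]
width: 0.192
gripper_force: 45.0
```

Call:
{"name": "move_arm", "arguments": {
  "moves": [
    [0,0,0,0.12,1],
    [0,0,0,0.12,1],
    [0,0,0,0.12,1],
    [0,0,0,0.12,1],
    [0,0,0,0.12,1],
    [0,0,0,0.12,1],
    [0,0,0,0.12,1],
    [0,0,0,0.12,1],
    [0,0,0,0.12,1],
    [0,0,0,0.12,1]
  ]
}}

```text
t: 12.58
position: [0.4459, 0.0689, 0.1068]
eef_rot: [0.0, 0.675, 0.738, -0.0]
force: [0.8, 0.5, -0.8]
width: 0.192
gripper_force: 45.0
```

Call:
{"name": "move_arm", "arguments": {
  "moves": [
    [0,0,0,0.12,1],
    [0,0,0,0.12,1],
    [0,0,0,0.12,1],
    [0,0,0,0.12,1],
    [0,0,0,0.12,1],
    [0,0,0,0.12,1],
    [0,0,0,0.12,1],
    [0,0,0,0.12,1],
    [0,0,0,0.12,1],
    [0,0,0,0.12,1]
  ]
}}

```text
t: 13.42
position: [0.446, 0.0689, 0.1069]
eef_rot: [0.0, 0.974, 0.228, 0.0]
force: [-0.0, -0.6, 0.2]
width: 0.193
gripper_force: 45.0
```

```bash
python3 - <<'E'
from h import *
snap('side','d2');snap('scene','s2')
a=cv2.imread('pics/s2.png')[60:260,240:500];b=cv2.imread('pics/d2.png')[100:300,240:500]
cv2.imwrite('pics/c4.png',np.hstack([cv2.resize(a,(399,307)),cv2.resize(b,(399,307))]))
E
python3 go.py -80 -2 8 0
```

```text
t 13.5167 rackpos mm [-192.4   -3.9  106.8] yaw-rack deg 11.43 j7 -1.34 w 0.191
spin 0.1994478656915839 then cm [11.24 -0.19  9.88]
```

View pics/c4.png

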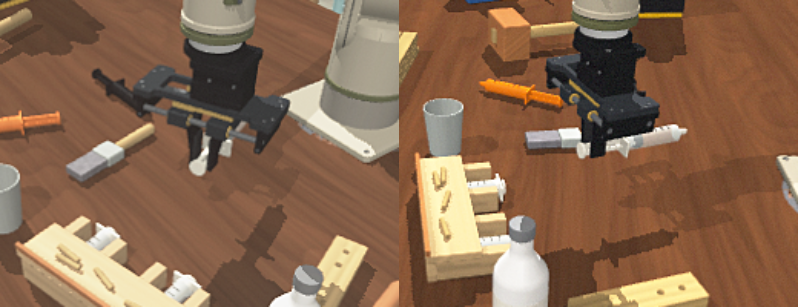

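Call:
{"name": "move_arm", "arguments": {
  "moves": [
    [0,0,0,0.1,1],
    [0,0,0,0.0995,1],
    [1,-0.4,0,0,1],
    [3,0,0,0,1],
    [3,0,0,0,1],
    [3,0,0,0,1],
    [1.5,0,0,0,1],
    [0.2,0,0,0,1],
    [0,0,3,0,1],
    [0,0,3,0,1]
  ]
}}

```text
t: 14.35
position: [0.5588, 0.1042, 0.0469]
eef_rot: [-0.0, 0.991, 0.136, 0.002]
force: [0.1, 0.4, -1.3]
width: 0.191
gripper_force: 45.0
```

```bash
python3 go.py -75 0 8 0
```

```text
t 14.35 rackpos mm [-74.2   0.7  46.9] yaw-rack deg 0.47 j7 -1.44 w 0.191
spin 0.008174123814372436 then cm [-0.1   0.07  3.89]
```

Call:
{"name": "move_arm", "arguments": {
  "moves": [
    [0,0,2,0,1],
    [0,0,1.4,0,1],
    [0,0,0.4,0,1],
    [0,0,0,0,1],
    [0,0,0,0,0.45],
    [0,0,0,0,0.45],
    [0,0,0,0,0.45],
    [0,0,0,0,0.45],
    [0,0,-2,0,0.45],
    [0,0,-3,0,0.45]
  ]
}}

```text
t: 15.18
position: [0.5552, 0.103, 0.0571]
eef_rot: [0.0, 0.991, 0.133, -0.002]
force: [0.9, 0.3, -0.7]
width: 0.517
gripper_force: 0.0
```

Call:
{"name": "move_arm", "arguments": {
  "moves": [
    [0,0,-1,0,0.4],
    [-2,0,0,0,0.4],
    [-3,0,0,0,0.4],
    [-2.5,0,0,0,0.4],
    [0,0,0,0,0.4],
    [0,0,0,0,0.4]
  ]
}}

```text
t: 15.68
position: [0.4842, 0.0836, 0.0691]
eef_rot: [-0.001, 0.991, 0.133, 0.0]
force: [0.3, 0.1, 0.9]
width: 0.598
gripper_force: 0.0
```

```bash
python3 - <<'E'
from h import *
snap('side','d3');snap('scene','s3')
a=cv2.imread('pics/s3.png')[120:280,240:440];b=cv2.imread('pics/d3.png')[160:300,240:415]
cv2.imwrite('pics/c5.png',np.hstack([cv2.resize(a,(400,320)),cv2.resize(b,(400,320))]))
E
python3 go.py -150 0 8 0
```

```text
t 15.7833 rackpos mm [-150.2    0.4   69.1] yaw-rack deg 0.16 j7 -1.5 w 0.595
spin 0.0027120798063346996 then cm [0.01 0.04 6.11]
```

View pics/c5.png

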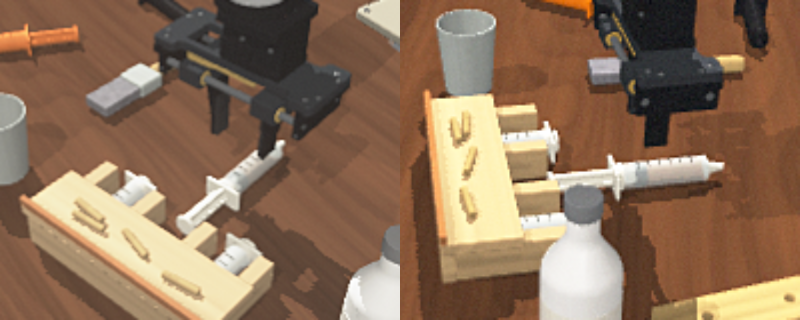

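The syringe lies turned with its thumb rest in the bay mouth. I'll grip the barrel nearer the nozzle so the fingers stay in front of the uprights.

Call:
{"name": "move_arm", "arguments": {
  "moves": [
    [-2,0,0,0,0.4],
    [-1.2,0,0,0,0.4],
    [0,0,3,0,0.4],
    [0,0,2.2,0,0.4],
    [0,0,0.9,0,0.4],
    [0,0,0,0,0.4],
    [0,0,0,0,1],
    [0,0,0,0,1],
    [0,0,0,0,1],
    [0,0,0,0,1]
  ],
  "squeeze": 20
}}

```text
t: 16.62
position: [0.4546, 0.0755, 0.0085]
eef_rot: [-0.0, 0.991, 0.133, 0.001]
force: [0.3, -0.4, -0.5]
width: 0.381
gripper_force: 0.0
```

Call:
{"name": "move_arm", "arguments": {
  "moves": [
    [0,0,0,0,1],
    [0,0,0,0,1],
    [0,0,0,0,1]
  ]
}}

```text
t: 16.87
position: [0.4543, 0.0754, 0.0081]
eef_rot: [-0.0, 0.991, 0.133, 0.0]
force: [-2.0, -0.8, 6.2]
width: 0.291
gripper_force: 20.0
```

```bash
python3 go.py -90 0 8 0
```

```text
t 16.8667 rackpos mm [-182.6    0.2    8.1] yaw-rack deg 0.13 j7 -1.47 w 0.291
spin 0.0023072369635173118 then cm [9.26 0.02 0.02]
```

Call:
{"name": "move_arm", "arguments": {
  "moves": [
    [0,0,-0.15,0,1],
    [0.7,0,0,0,1],
    [1.2,0,0,0,1],
    [1.2,0,0,0,1],
    [1.2,0,0,0,1],
    [1.2,0,0,0,1],
    [1.2,0,0,0,1],
    [1,0,0,0,1],
    [0.6,0,0,0,1],
    [0,0,0,0,1]
  ]
}}

```text
t: 17.7
position: [0.5349, 0.0974, 0.0088]
eef_rot: [0.0, 0.991, 0.133, 0.0]
force: [-0.4, 0.4, -1.5]
width: 0.293
gripper_force: 20.0
```

Call:
{"name": "move_arm", "arguments": {
  "moves": [
    [0.3,0,0,0,1],
    [0.3,0,0,0,1],
    [0.2,0,0,0,1],
    [0,0,0,0,1]
  ]
}}

```text
t: 18.03
position: [0.5418, 0.0992, 0.0091]
eef_rot: [-0.0, 0.991, 0.133, 0.0]
force: [-0.1, -0.0, -0.0]
width: 0.288
gripper_force: 20.0
```

```bash
python3 go.py -83 0 8 0
```

```text
t 18.0333 rackpos mm [-91.9   0.4   9.1] yaw-rack deg 0.13 j7 -1.43 w 0.288
spin 0.0022932281711582903 then cm [0.89 0.04 0.11]
```

Call:
{"name": "move_arm", "arguments": {
  "moves": [
    [0.2,0,0,0,1],
    [0.2,0,0,0,1],
    [0.1,0,0,0,1],
    [0,0,0.1,0,1],
    [0,0,0,0,1]
  ]
}}

```text
t: 18.45
position: [0.5467, 0.1006, 0.0082]
eef_rot: [-0.0, 0.991, 0.133, 0.0]
force: [1.0, 0.5, -0.7]
width: 0.296
gripper_force: 20.0
```

Call:
{"name": "move_arm", "arguments": {
  "moves": [
    [0,0,0,0,0.48],
    [0,0,0,0,0.48],
    [0,0,0,0,0.48],
    [0,0,0,0,0.48],
    [0,0,0,0,0.48],
    [0,0,-2,0,0.48],
    [0,0,-3,0,0.48],
    [-1,0,-4,0,0.48],
    [-3,0,-4,0,0.48],
    [-3,0,-2,0,0.48]
  ]
}}

```text
t: 19.28
position: [0.4851, 0.0835, 0.1547]
eef_rot: [-0.0, 0.991, 0.133, 0.002]
force: [0.5, 0.6, -0.1]
width: 0.517
gripper_force: 0.0
```

```bash
python3 - <<'E'
from h import *
snap('side','d4');snap('scene','s4')
a=cv2.imread('pics/s4.png')[170:290,240:400];b=cv2.imread('pics/d4.png')[190:310,240:400]
cv2.imwrite('pics/c6.png',np.hstack([cv2.resize(x,(400,300),interpolation=cv2.INTER_CUBIC) for x in(a,b)]))
E
python3 go.py
```

```text
t 19.3833 rackpos mm [-152.9   -0.2  155.3] yaw-rack deg 0.07 j7 -1.54 w 0.52
```

View pics/c6.png

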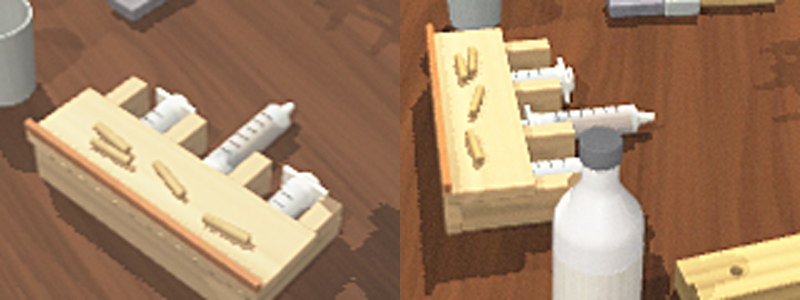

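The middle syringe lies reversed in its bay, nozzle tip at (356,211) in the scene view and (341.6,237) in the side view. The other two are in place. I'll check the tip numerically.

```bash
python3 - <<'E'
from h import *
from go import p,st
L=lambda f:{k:v for k,v in np.load(f'pics/{f}.npz').items()}
Rz=st()[4]
for f,q in(('s4',[[356.5,211]]),('d4',[[341.6,237.2]])):print(((px2w(L(f),q,.013)-[p[0],p[1],0])@Rz*1e3).round(1))
E
```

```text
[[-1.412e+02  1.000e-01  1.300e+01]]
[[-140.5    1.8   13. ]]
```

```bash
python3 -c "
from workcell import manip
print(manip.hand_in())"
```

```text
the job is handed in; nothing more can be done
None
```

The job is handed in: the plungers in bays 0 and 2 are home, and the middle one stuck, so I turned that syringe end for end in its bay (nozzle about 82 mm out of the front); my push on it peaked at about 43 N before I backed off, without moving it.

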